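# Close the cap of a countertop water filter

## Robot

A 7-joint arm with a two-finger parallel gripper is mounted at the origin on a cart in front of the work surface, level with it; the furniture and walls round the work are solid. World frame = base frame: x ahead of the robot, y to its left, z up, the work surface at z = 0. Lengths are in m, angles in rad, forces in N, time in s.
With the tool pointing down it reaches from about 0.35 to 0.9 m from the base axis. Payload 7.2 kg.
Tool frame: the origin (TCP) lies on the centre line of the jaws, within the pads' length; the fingertips stand manip.nose_length ahead of it and the grasp point (between the pads) is the TCP (manip.nose_length is the distance from the TCP to the fingertips, in m); z points along the fingers, y is the line along which they close (so a half turn about z gives the same grasp; the last joint's range is limited). The gripper opens to 88 mm and grips with 3 to 60 N. Pads are 20 mm wide; open, the fingers measure 115 mm over their backs; the gripper's body (75 mm by 178 mm) begins 61 mm behind the grasp point.
Start: joints at [-1.251, 0.411, -0.013, 1.596, 0.006, 1.134, -0.082], TCP at [0.236, 0.579, 0.22] pointing down, gripper open.
Joint ranges: [-2.95, 2.95], [-0.29, 1.99], [-1.47, 1.44], [0.14, 2.54], [-1.03, 4.17], [0.13, 1.85], [-2.86, 2.86]. Speed limits (rad/s): [2.39, 2.39, 3.01, 3.01, 3.14, 3.14, 3.14].

## Interface

Orientations are given as a rotation vector (axis times angle).
In Python, from cell import manip, vision gives the robot as it stands. The module is installed in compiled form; this text tells all that it offers.
- The arm moves only by the tool apply_moves, never from a script. Its argument "increments" is a list of rows, each an object of numbers: "dx", "dy", "dz": the shift along the world's x, y, z in cm; "rx", "ry", "rz": the turn, a rotation vector about the world's x, y, z in units of 6 degrees (1.0 is 6 degrees). In form: [{"dx": .., "dy": .., "dz": .., "rx": .., "ry": .., "rz": ..}, ...]. A call has 1 to 20 rows; each row shifts and turns the commanded pose from where the row before left it; what a row does not reach is not made up. A row lasts 1/8 s, in which the tool goes at most 62.5 mm and 10.7 degrees, less where a joint would pass 70% of its speed; a pose out of reach is approached as far as the arm can. A call with a gripper value outside its range is refused whole. "grip" is the finger opening in cm, from 0 to 8.78, set as the call begins (left out, the last holds). The fingers move at their own pace and stop on an object; the grip force is fixed at half the most. Time passes only in rows, so rows that do not move let the fingers close. It gives the time, the measured TCP pose, the force, the opening and the grip force at its end, in the units of the state.
- manip.get_obs(): the state, without advancing time (a new reading comes with each control period).
- vision.capture(name): name is "side" or "top" or "wrist"; returns the picture (420x560x3 uint8, red, green, blue); there is no depth.
- vision.camera_info(name): a dict with "fx", "fy", "cx", "cy" (pixels), "rvec" (rotation vector, rad) and "tvec" (3), from world to camera coordinates, as OpenCV has them; the wrist camera has in their place "tool_from_camera" (4x4, takes a point from camera to tool coordinates, whose origin is the TCP and whose axes are the flange's). Camera axes: x right, y down, z forward; pixel columns grow to the right and rows downward; lengths in m; the calibration is good to about 2 mm. A picture is of the moment at which its call begins: read the wrist's pose just before it. camera_info takes no time and is no camera call.
- manip.job_done(): hands the job in; it is judged then, once.
The state is a dict: "time_s": time; "q": joint angles; "qvel": joint speeds; "tau": joint torques, N m; "tool_pos": TCP position; "orientation": TCP orientation; "force": force on the tool from outside, world axes, zero at the start; "wrist_torque": the same for the moment, N m; "width": opening from 0.0 (shut) to 1.0 (fully open); "finger_force": force on a finger pad.
Only numpy, scipy, OpenCV 4.12 (cv2) and the standard library are available. Lean on these libraries where they do the work, as an engineer would, in place of code of your own. Each camera call takes 0.05 s, during which the arm holds its last target. There are 200 camera calls.

## Task

The countertop water filter has its new cartridge; put its screw cap back on. Pick the cap up by its bar grip, set it level in the filter's open top and, pressing lightly, back it off anticlockwise until it drops into the thread start; then screw it down clockwise until it is snug and fully home on its seal, without forcing the thread or overtightening, and let go. Leave the glass, mug, old cartridge and teaspoon where they stand.

Things in the scene. Friction and masses are not known exactly. Their poses are not given: they have to be found in the camera images.
- water_filter: the filter, fixed to the worktop: white canister 94 mm across on a round 128 mm base, 130 mm tall, with a low steel spout towards the robot. Origin under its centre, z up. In its 75 mm wide mouth is a right-hand three-start thread, lead 30 mm a turn, 62 mm clear inside. A sprung cartridge pushes the cap up: some 2 N with its lugs on the ledge, 7 N down in a start, 11 N home
- filter_ledge (a point): centre of the level ledge in the mouth, 4 mm below the rim, on which the cap's lugs first rest. Three thread starts open down through it: gaps 34 degrees wide, 120 degrees apart, the clockwise edge of each feathered, the other side upright. Their angle differs each time and is not in any pose given; the cap hides them
- filter_rim (a point): centre of the mouth, level with the rigid rim, z up, 130 mm above the worktop. A rubber seal ring stands 1.5 mm above the rim and is pressed flat with about 20 N
- filter_cap: the grey screw cap, about 0.3 kg, standing on its plug. Origin at the centre of the plug's underside, z up, x along the bar grip. Plug 59 mm across (47 mm at its tapered foot), 34 mm tall, with three lugs 120 degrees apart, each 24 degrees wide, 70 mm across over them; above it a flange 92 mm across and 9 mm thick
- cap_grip (a point): point to grip, 65 mm above the cap's origin, 6 mm below the top of the bar grip, which is 64 mm long (x), 14 mm wide (y) and stands 28 mm above the flange. Running the cap in takes some 0.1 N m; snug on its seal is 0.7 to 1 N m. The thread holds the cap when let go
- cap_flange (a point): centre of the flange's underside, 34 mm above the cap's origin. Above the rim: 17 mm with the lugs on the ledge; backing off, it sinks 2.5 mm down the feather, then, pressed with 8 N or more, drops to 8 mm (10 degrees of play). Pressed so while it starts clockwise, it meets the seal after some 90 degrees, the rim after 110. Without the full drop the lugs ride over the start or butt on the thread
- glass: empty drinking glass, 79 mm across, 90 mm tall, origin under its centre
- mug: white mug, 85 mm across, 100 mm tall, origin under its centre
- old_cartridge: used filter cartridge, standing, 53 mm across, 84 mm tall, origin under its centre
- teaspoon: steel teaspoon lying flat along its x, 133 mm long, origin under its middle
Mind the look-alikes: they are no part of the job. What is shaped like the filter_cap but blue, green or orange is not meant.

How it is judged:
On the way:
1. the cap has dropped into the thread start: level, centred in the mouth, its flange less than 10 mm above the rim (z of filter_cap in the frame of filter_rim below -0.024 m and horizontal distance between filter_cap and filter_rim below 0.004 m and angle between filter_cap's own z axis and vertical below 0.06 rad), for 0.1 s.
At the end, for the whole second after the job is handed in: the cap is screwed home: flange within 1 mm of the rigid rim (seal pressed down), centred within 4 mm, level within 2 degrees, at rest (z of filter_cap in the frame of filter_rim below -0.033 m and horizontal distance between filter_cap and filter_rim below 0.004 m and angle between filter_cap's own z axis and vertical below 0.035 rad and linear speed of filter_cap below 0.01 m/s); the robot touches nothing.
It fails at once if the thread or seal is forced: contact forces between cap and filter add up to more than 100 N (hand-tight is about 60 N) (contact force between filter_cap and water_filter above 100 N).
It fails at once if the glass is moved by more than 30 mm (distance of glass from where it was at the start of the episode above 0.03 m).
It fails at once if the mug is moved by more than 30 mm (distance of mug from where it was at the start of the episode above 0.03 m).
It fails at once if the old cartridge is moved by more than 30 mm (distance of old_cartridge from where it was at the start of the episode above 0.03 m).
It fails at once if the teaspoon is moved by more than 30 mm (distance of teaspoon from where it was at the start of the episode above 0.03 m).
It also fails if it takes over 70 s, if anything falls off the work surface, if the arm or the gripper's body presses on something with over 40 N, if the wrist force passes 120 N, or if a joint passes its speed limit or range.

## Working session

There is one attempt and no reset: what is moved stays moved. The work goes in short steps, Python scripts to look and compute and a tool call to move; the robot and the scene stay as the last step left them, time stands still between calls to the robot, and variables do not carry over. Pictures are saved under pics/ and viewed, at most 11 in all, crops included, and the job is handed in when it is done.

Besides the shell and the picture viewer there is one more tool, called as a command line: name --argument value ..., lists and objects as JSON in quotes. apply_moves: Moves the arm, as the interface text tells. Its arguments: {"type":"object","properties":{"increments":{"type":"array"},"grip":{"type":"number"}},"required":["increments"]}

```bash
mkdir -p pics
python3 - <<'E'
from cell import manip, vision
import cv2, numpy as np
a=vision.capture("top"); b=vision.capture("side")
for n,i in (("top",a),("side",b)): cv2.imwrite(f"pics/{n}0.png",i[:,:,::-1])
for n in("top","side"): print(vision.camera_info(n))
print(vision.camera_info("wrist"))
o=manip.get_obs(); print(o, manip.nose_length)
E
```

```text
{'fx': 385.494142198422, 'fy': 385.494142198422, 'cx': 278.15506287307613, 'cy': 212.25591913961995, 'rvec': array([ 2.13814244, -2.10416369,  0.20193067]), 'tvec': array([0.22425541, 0.4920822 , 0.85774345])}
{'fx': 432.5767184751077, 'fy': 432.5767184751077, 'cx': 281.8064877167088, 'cy': 208.6768833487098, 'rvec': array([ 2.00968397, -0.22465868,  0.11298836]), 'tvec': array([-0.41984388,  0.25479107,  0.76228357])}
{'fx': 322.34342490018275, 'fy': 322.34342490018275, 'cx': 282.45204992859925, 'cy': 211.5012471534754, 'tool_from_camera': array([[-9.93608253e-04, -9.66604413e-01, -2.56271188e-01,
         7.07238183e-02],
       [ 9.99999505e-01, -9.71477290e-04, -2.12952249e-04,
         4.29408624e-04],
       [-4.31210547e-05, -2.56271272e-01,  9.66604900e-01,
        -1.64505394e-01],
       [ 0.00000000e+00,  0.00000000e+00,  0.00000000e+00,
         1.00000000e+00]])}
{'time_s': 0.1, 'q': array([-1.25120944,  0.41180073, -0.01271838,  1.59695928,  0.00563803,
        1.13429981, -0.08219674]), 'qvel': array([ 1.24106575e-04, -7.94897395e-04,  6.46791810e-04, -9.63165957e-05,
        3.10396294e-04,  1.26257214e-03, -1.31556480e-03]), 'tau': array([ 1.87920610e-03, -5.89098752e+01,  6.43306989e-01, -2.91711366e+01,
       -5.37810428e-02,  1.45059565e-02,  1.20130953e-04]), 'tool_pos': array([0.23620786, 0.57814833, 0.21900555]), 'orientation': array([-6.05220604e-01, -3.08259655e+00,  2.23707262e-03]), 'force': array([-0.55795434,  0.32761958, -0.38118438]), 'wrist_torque': array([-0.01434337, -0.00350413,  0.03772866]), 'finger_force': 0.0, 'width': 1.0033894796881113} 0.019
```

View pics/top0.png

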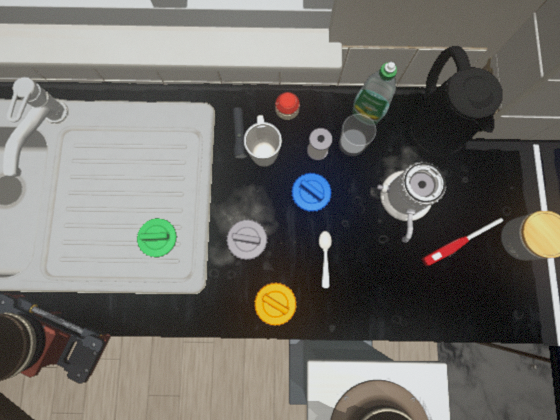

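View pics/side0.png

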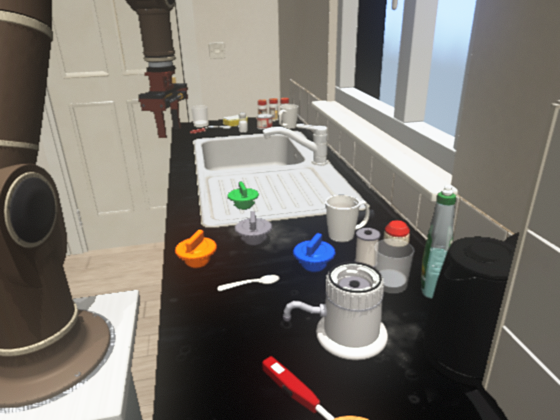

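The caps in the top view are grey (246,240), green (157,238), blue (312,192) and orange (275,304). Grey is the one described. The filter mouth is near (423,184).

```bash
cat > h.py <<'E'
import numpy as np, cv2
from cell import manip, vision
from scipy.spatial.transform import Rotation as R
def cam(n,o=None):
    c=vision.camera_info(n)
    if n=="wrist":
        T=np.array(c["tool_from_camera"]); W=R.from_rotvec(o["orientation"]).as_matrix()
        A=W@T[:3,:3]; p=W@T[:3,3]+o["tool_pos"]
    else:
        A=R.from_rotvec(c["rvec"]).as_matrix().T; p=-A@c["tvec"]
    return c,A,p
def ray(n,uv,z,o=None):
    c,A,p=cam(n,o)
    uv=np.atleast_2d(uv).astype(float)
    d=np.c_[(uv[:,0]-c["cx"])/c["fx"],(uv[:,1]-c["cy"])/c["fy"],np.ones(len(uv))]@A.T
    return p+d*((z-p[2])/d[:,2])[:,None]
def proj(n,P,o=None):
    c,A,p=cam(n,o); q=(np.atleast_2d(P)-p)@A
    return np.c_[c["fx"]*q[:,0]/q[:,2]+c["cx"],c["fy"]*q[:,1]/q[:,2]+c["cy"]]
E
python3 - <<'E'
from h import *
i=cv2.imread("pics/top0.png")
a=i[205:275,205:290]; b=i[145:225,375:460]
cv2.imwrite("pics/crop.png",np.hstack([cv2.resize(x,(400,360),interpolation=2) for x in(a,b)]))
print("cam",cam("top")[2])
print("cap",ray("top",(246.5,240),.043)); print("mouth",ray("top",(423,184),.13))
for uv in[(239,144+0),(358,134),(326,246),(320,155)]: print(uv,ray("top",uv,0.05))
E
```

```text
cam [0.31723514 0.23021238 0.93515953]
cap [[0.42232026 0.30464345 0.043     ]]
mouth [[ 0.53954474 -0.07966432  0.13      ]]
(239, 144) [[0.6545529  0.32955703 0.05      ]]
(358, 134) [[0.68492403 0.04086327 0.05      ]]
(326, 246) [[0.41057245 0.12081895 0.05      ]]
(320, 155) [[0.62981716 0.13360564 0.05      ]]
```

View pics/crop.png

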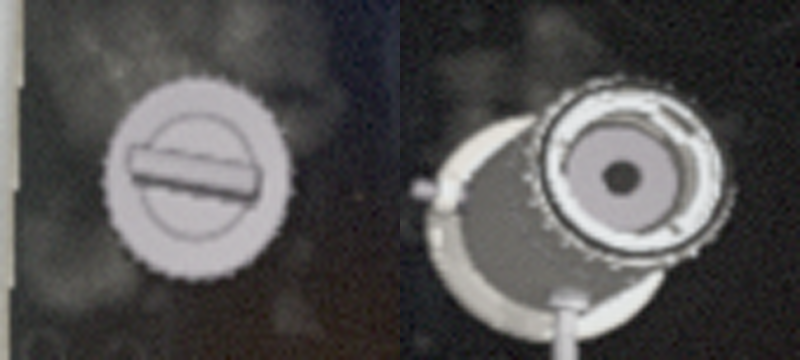

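The crop confirms the grey cap, with its bar running from about (233,237) to (260,241). The mouth ring is open.

Run:
```python
from h import *
p=ray("top",[(232.6,239.0),(260.5,242.5)],.071); print(p, p.mean(0)); d=p[1]-p[0]; b=np.degrees(np.arctan2(d[1],d[0])); print("bar deg",b,np.linalg.norm(d))
o=manip.get_obs(); M=R.from_rotvec(o["orientation"]).as_matrix(); print(M.round(3)); xa=np.degrees(np.arctan2(M[1,0],M[0,0]));print("tool x yaw",xa, "turn to bar", (b-xa+90)%180-90)
print(ray("top",(247.5,239.6),.043))
```

```text
[[0.42078182 0.33368305 0.071     ]
 [0.41388205 0.27065239 0.071     ]] [0.41733193 0.30216772 0.071     ]
bar deg -96.24711584103882 0.06340718648395549
[[-0.926  0.378 -0.   ]
 [ 0.378  0.926 -0.001]
 [-0.    -0.001 -1.   ]]
tool x yaw 157.78428412796967 turn to bar -74.03139996900848
[[0.42329134 0.30234837 0.043     ]]
```

apply_moves --increments '[{"dx": 1.85,"dy": -2.76,"dz": -0.2,"rz": -1.234},{"dx": 1.85,"dy": -2.76,"dz": -0.2,"rz": -1.234},{"dx": 1.85,"dy": -2.76,"dz": -0.2,"rz": -1.234},{"dx": 1.85,"dy": -2.76,"dz": -0.2,"rz": -1.234},{"dx": 1.85,"dy": -2.76,"dz": -0.2,"rz": -1.234},{"dx": 1.85,"dy": -2.76,"dz": -0.2,"rz": -1.234},{"dx": 1.85,"dy": -2.76,"dz": -0.2,"rz": -1.234},{"dx": 1.85,"dy": -2.76,"dz": -0.2,"rz": -1.234},{"dx": 1.85,"dy": -2.76,"dz": -0.2,"rz": -1.234},{"dx": 1.85,"dy": -2.76,"dz": -0.2,"rz": -1.234},{"dx": 0},{"dx": 0},{"dx": 0}]'

```text
schema error: expected keys dx, dy, dz, rx, ry, rz
```

Run:
```python
from h import *
o=manip.get_obs(); print({k:np.round(o[k],3) for k in("time_s","q","tool_pos","orientation","force")})
i=vision.capture("wrist")[:,:,::-1]; cv2.imwrite("pics/w1.png",i)
```

```text
{'time_s': np.float64(0.1), 'q': array([-1.251,  0.412, -0.013,  1.597,  0.006,  1.134, -0.082]), 'tool_pos': array([0.236, 0.578, 0.219]), 'orientation': array([-6.050e-01, -3.083e+00,  2.000e-03]), 'force': array([-0.558,  0.328, -0.381])}
```

View pics/w1.png

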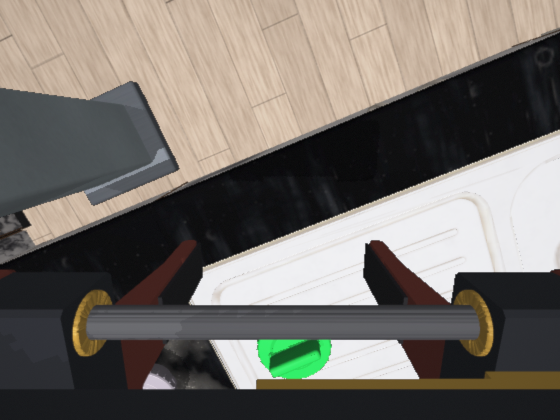

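apply_moves --increments '[{"dx": 1.85,"dy": -2.76,"dz": -0.2,"rx": 0,"ry": 0,"rz": -1.234},{"dx": 1.85,"dy": -2.76,"dz": -0.2,"rx": 0,"ry": 0,"rz": -1.234},{"dx": 1.85,"dy": -2.76,"dz": -0.2,"rx": 0,"ry": 0,"rz": -1.234},{"dx": 1.85,"dy": -2.76,"dz": -0.2,"rx": 0,"ry": 0,"rz": -1.234},{"dx": 1.85,"dy": -2.76,"dz": -0.2,"rx": 0,"ry": 0,"rz": -1.234},{"dx": 1.85,"dy": -2.76,"dz": -0.2,"rx": 0,"ry": 0,"rz": -1.234},{"dx": 1.85,"dy": -2.76,"dz": -0.2,"rx": 0,"ry": 0,"rz": -1.234},{"dx": 1.85,"dy": -2.76,"dz": -0.2,"rx": 0,"ry": 0,"rz": -1.234},{"dx": 1.85,"dy": -2.76,"dz": -0.2,"rx": 0,"ry": 0,"rz": -1.234},{"dx": 1.85,"dy": -2.76,"dz": -0.2,"rx": 0,"ry": 0,"rz": -1.234},{"dx": 0,"dy": 0,"dz": 0,"rx": 0,"ry": 0,"rz": 0},{"dx": 0,"dy": 0,"dz": 0,"rx": 0,"ry": 0,"rz": 0},{"dx": 0,"dy": 0,"dz": 0,"rx": 0,"ry": 0,"rz": 0}]'

```text
time_s: 1.78
tool_pos: [0.4207, 0.3036, 0.1997]
orientation: [-2.336, -2.1, 0.0]
force: [-0.0, -0.6, 0.3]
width: 1.001
finger_force: 0.0
```

Run:
```python
from h import *
o=manip.get_obs(); print({k:np.round(o[k],3) for k in("time_s","q","tool_pos","orientation","force")})
i=vision.capture("wrist")[:,:,::-1]; cv2.imwrite("pics/w2.png",i)
np.save("o2.npy",o,allow_pickle=True)
```

```text
{'time_s': np.float64(1.775), 'q': array([-1.002,  0.253,  0.342,  1.895, -0.099,  1.01 , -0.724]), 'tool_pos': array([0.421, 0.304, 0.2  ]), 'orientation': array([-2.336, -2.1  ,  0.   ]), 'force': array([-0.015, -0.628,  0.333])}
```

View pics/w2.png

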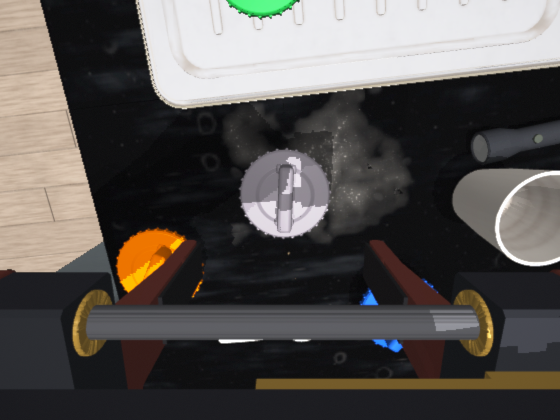

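Run:
```python
from h import *
o=np.load("o2.npy",allow_pickle=True).item()
i=cv2.imread("pics/w2.png"); c=i[140:250,225:345]
g=cv2.cvtColor(c,6); m=(g>95).astype(np.uint8)
# keep component containing cap, remove splash by opening
m=cv2.morphologyEx(m,cv2.MORPH_OPEN,np.ones((5,5)))
cs,_=cv2.findContours(m,0,2); k=max(cs,key=cv2.contourArea); (x,y),r=cv2.minEnclosingCircle(k); e=cv2.fitEllipse(k)
print((x+225,y+140),r,e[0][0]+225,e[0][1]+140,e[1])
for u in ((x+225,y+140),(e[0][0]+225,e[0][1]+140)): print("flange ctr",ray("wrist",u,.043,o))
c=np.array([.4207,.3036]);print(proj("wrist",[[*c,.043],[*c,.071]],o))
p=ray("wrist",[(286,165),(285,231)],.071,o); d=p[1]-p[0]; print("bar",p,p.mean(0),np.degrees(np.arctan(d[1]/d[0])))
cv2.imwrite("pics/c2.png",cv2.resize(i[140:250,225:345],None,fx=5,fy=5))
```

```text
(284.5771713256836, 193.55466079711914) 45.49895095825195 284.70427322387695 193.43427276611328 (87.26666259765625, 88.72489929199219)
flange ctr [[0.42240119 0.30769724 0.043     ]]
flange ctr [[0.42254273 0.30780733 0.043     ]]
[[283.34257657 197.65110125]
 [283.41434125 204.07308767]]
bar [[0.42691443 0.33955115 0.071     ]
 [0.41938292 0.27711327 0.071     ]] [0.42314867 0.30833221 0.071     ] 83.12197934938762
```

View pics/c2.png

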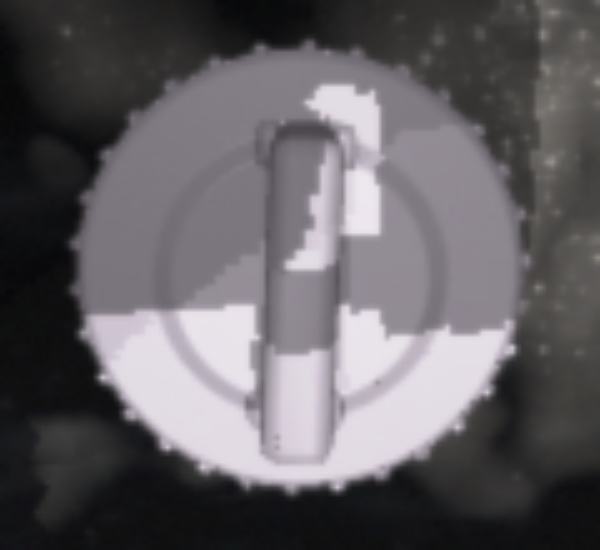

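apply_moves --increments '[{"dx": 1,"dy": -3.2,"dz": 0.5,"rx": 0,"ry": 0,"rz": 0},{"dx": 1,"dy": -3.2,"dz": 0.5,"rx": 0,"ry": 0,"rz": 0},{"dx": 1,"dy": -3.2,"dz": 0.5,"rx": 0,"ry": 0,"rz": 0},{"dx": 1,"dy": -3.2,"dz": 0.5,"rx": 0,"ry": 0,"rz": 0},{"dx": 1,"dy": -3.2,"dz": 0.5,"rx": 0,"ry": 0,"rz": 0},{"dx": 1,"dy": -3.2,"dz": 0.5,"rx": 0,"ry": 0,"rz": 0},{"dx": 1,"dy": -3.2,"dz": 0.5,"rx": 0,"ry": 0,"rz": 0},{"dx": 1,"dy": -3.2,"dz": 0.5,"rx": 0,"ry": 0,"rz": 0},{"dx": 1,"dy": -3.2,"dz": 0.5,"rx": 0,"ry": 0,"rz": 0},{"dx": 1,"dy": -3.2,"dz": 0.5,"rx": 0,"ry": 0,"rz": 0},{"dx": 1,"dy": -3.2,"dz": 0.5,"rx": 0,"ry": 0,"rz": 0},{"dx": 1,"dy": -3.2,"dz": 0.5,"rx": 0,"ry": 0,"rz": 0},{"dx": 0,"dy": 0,"dz": 0,"rx": 0,"ry": 0,"rz": 0},{"dx": 0,"dy": 0,"dz": 0,"rx": 0,"ry": 0,"rz": 0},{"dx": 0,"dy": 0,"dz": 0,"rx": 0,"ry": 0,"rz": 0}]'

```text
time_s: 3.7
tool_pos: [0.5412, -0.0798, 0.2595]
orientation: [-2.336, -2.099, 0.0]
force: [0.4, 0.3, 0.8]
width: 0.999
finger_force: 0.0
```

Run:
```python
from h import *
o=manip.get_obs(); print({k:np.round(o[k],3) for k in("time_s","q","tool_pos","orientation","force")})
i=vision.capture("wrist")[:,:,::-1]; cv2.imwrite("pics/w3.png",i)
np.save("o3.npy",o,allow_pickle=True)
u=proj("wrist",[.5395,-.08,.13],o)[0].astype(int); print(u)
x0,y0=u[0]-75,max(u[1]-65,0); print(x0,y0)
cv2.imwrite("pics/c3.png",cv2.resize(i[y0:y0+120,x0:x0+150],None,fx=5,fy=5,interpolation=2))
```

```text
{'time_s': np.float64(3.7), 'q': array([-0.419,  0.265,  0.593,  1.764, -0.161,  1.162,  0.115]), 'tool_pos': array([ 0.541, -0.08 ,  0.259]), 'orientation': array([-2.336, -2.099,  0.   ]), 'force': array([0.395, 0.321, 0.751])}
[281 204]
206 139
```

View pics/c3.png

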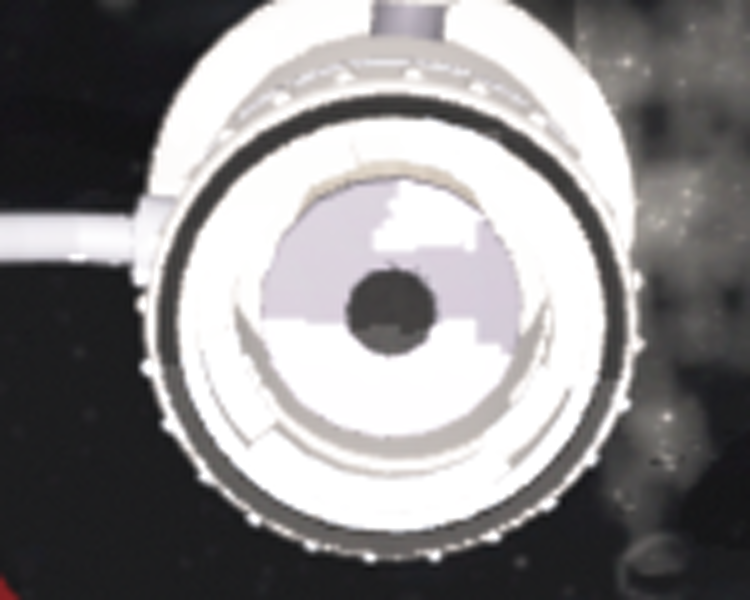

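The picture shows the dark seal ring centred at about (284.6,203.6) in the full image. Thread gaps show at lower left, right and top, with image-angle centres near 35, 155 and 275 degrees.

Run:
```python
from h import *
o=np.load("o3.npy",allow_pickle=True).item()
i=cv2.imread("pics/w3.png"); g=cv2.cvtColor(i,6).astype(float)
c0=np.array([284.6,203.6]); P=[];Q=[]
for t in np.linspace(0,2*np.pi,180,endpoint=False):
    r=np.arange(38,52,.25); u=c0+np.outer(r,[np.cos(t),np.sin(t)])
    v=cv2.remap(g.astype(np.float32),u[:,0].astype(np.float32)[None],u[:,1].astype(np.float32)[None],1)[0]
    d=np.diff(cv2.GaussianBlur(v[None],(5,1),0)[0]); P.append(u[d.argmin()])
P=np.array(P,np.float32); w=ray("wrist",P,.1315,o)[:,:2]
c=np.median(w,0)
for _ in range(5):
    rr=np.linalg.norm(w-c,axis=1); k=abs(rr-np.median(rr))<.0015
    A=np.c_[2*w[k],np.ones(k.sum())]; s=np.linalg.lstsq(A,(w[k]**2).sum(1),rcond=None)[0]; c=s[:2]
print(c,np.median(rr),k.sum())
```

```text
[ 0.54148922 -0.08023716] 0.03969800272058267 152
```

apply_moves --increments '[{"dx": -0.99,"dy": 3.23,"dz": -0.5,"rx": 0,"ry": 0,"rz": 0},{"dx": -0.99,"dy": 3.23,"dz": -0.5,"rx": 0,"ry": 0,"rz": 0},{"dx": -0.99,"dy": 3.23,"dz": -0.5,"rx": 0,"ry": 0,"rz": 0},{"dx": -0.99,"dy": 3.23,"dz": -0.5,"rx": 0,"ry": 0,"rz": 0},{"dx": -0.99,"dy": 3.23,"dz": -0.5,"rx": 0,"ry": 0,"rz": 0},{"dx": -0.99,"dy": 3.23,"dz": -0.5,"rx": 0,"ry": 0,"rz": 0},{"dx": -0.99,"dy": 3.23,"dz": -0.5,"rx": 0,"ry": 0,"rz": 0},{"dx": -0.99,"dy": 3.23,"dz": -0.5,"rx": 0,"ry": 0,"rz": 0},{"dx": -0.99,"dy": 3.23,"dz": -0.5,"rx": 0,"ry": 0,"rz": 0},{"dx": -0.99,"dy": 3.23,"dz": -0.5,"rx": 0,"ry": 0,"rz": 0},{"dx": -0.99,"dy": 3.23,"dz": -0.5,"rx": 0,"ry": 0,"rz": 0},{"dx": -0.95,"dy": 3.25,"dz": -0.5,"rx": 0,"ry": 0,"rz": -0.1},{"dx": 0,"dy": 0,"dz": -2.5,"rx": 0,"ry": 0,"rz": 0},{"dx": 0,"dy": 0,"dz": -2.5,"rx": 0,"ry": 0,"rz": 0},{"dx": 0,"dy": 0,"dz": -2.5,"rx": 0,"ry": 0,"rz": 0},{"dx": 0,"dy": 0,"dz": -2.5,"rx": 0,"ry": 0,"rz": 0},{"dx": 0,"dy": 0,"dz": -2.0,"rx": 0,"ry": 0,"rz": 0},{"dx": 0,"dy": 0,"dz": 0,"rx": 0,"ry": 0,"rz": 0},{"dx": 0,"dy": 0,"dz": 0,"rx": 0,"ry": 0,"rz": 0}]'

```text
time_s: 6.12
tool_pos: [0.423, 0.3069, 0.0804]
orientation: [-2.35, -2.085, -0.001]
force: [-0.3, 0.1, 0.5]
width: 1.002
finger_force: 0.0
```

apply_moves --increments '[{"dx": 0,"dy": 0.1,"dz": -0.7,"rx": 0,"ry": 0,"rz": 0},{"dx": 0,"dy": 0,"dz": -0.72,"rx": 0,"ry": 0,"rz": 0},{"dx": 0,"dy": 0,"dz": 0,"rx": 0,"ry": 0,"rz": 0}]'

```text
time_s: 6.5
tool_pos: [0.4226, 0.3072, 0.0651]
orientation: [2.35, 2.085, -0.001]
force: [0.2, -0.6, -0.2]
width: 0.996
finger_force: 0.0
```

apply_moves --increments '[{"dx": 0,"dy": 0,"dz": 0,"rx": 0,"ry": 0,"rz": 0},{"dx": 0,"dy": 0,"dz": 0,"rx": 0,"ry": 0,"rz": 0},{"dx": 0,"dy": 0,"dz": 0,"rx": 0,"ry": 0,"rz": 0},{"dx": 0,"dy": 0,"dz": 0,"rx": 0,"ry": 0,"rz": 0},{"dx": 0,"dy": 0,"dz": 0,"rx": 0,"ry": 0,"rz": 0},{"dx": 0,"dy": 0,"dz": 0,"rx": 0,"ry": 0,"rz": 0},{"dx": 0,"dy": 0,"dz": 0,"rx": 0,"ry": 0,"rz": 0},{"dx": 0,"dy": 0,"dz": 0,"rx": 0,"ry": 0,"rz": 0}]' --grip 0

```text
time_s: 7.5
tool_pos: [0.423, 0.3074, 0.0656]
orientation: [2.35, 2.085, 0.0]
force: [0.8, 0.1, -0.7]
width: 0.151
finger_force: 30.0
```

apply_moves --increments '[{"dx": 0,"dy": 0,"dz": 2,"rx": 0,"ry": 0,"rz": 0},{"dx": 0,"dy": 0,"dz": 4,"rx": 0,"ry": 0,"rz": 0},{"dx": 0,"dy": 0,"dz": 5,"rx": 0,"ry": 0,"rz": 0},{"dx": 0,"dy": 0,"dz": 5,"rx": 0,"ry": 0,"rz": 0},{"dx": 0.99,"dy": -3.235,"dz": 0,"rx": 0,"ry": 0,"rz": 0},{"dx": 0.99,"dy": -3.235,"dz": 0,"rx": 0,"ry": 0,"rz": 0},{"dx": 0.99,"dy": -3.235,"dz": 0,"rx": 0,"ry": 0,"rz": 0},{"dx": 0.99,"dy": -3.235,"dz": 0,"rx": 0,"ry": 0,"rz": 0},{"dx": 0.99,"dy": -3.235,"dz": 0,"rx": 0,"ry": 0,"rz": 0},{"dx": 0.99,"dy": -3.235,"dz": 0,"rx": 0,"ry": 0,"rz": 0},{"dx": 0.99,"dy": -3.235,"dz": 0,"rx": 0,"ry": 0,"rz": 0},{"dx": 0.99,"dy": -3.235,"dz": 0,"rx": 0,"ry": 0,"rz": 0},{"dx": 0.99,"dy": -3.235,"dz": 0,"rx": 0,"ry": 0,"rz": 0},{"dx": 0.99,"dy": -3.235,"dz": 0,"rx": 0,"ry": 0,"rz": 0},{"dx": 0.99,"dy": -3.235,"dz": 0,"rx": 0,"ry": 0,"rz": 0},{"dx": 0.96,"dy": -3.235,"dz": 0,"rx": 0,"ry": 0,"rz": 0},{"dx": 0,"dy": 0,"dz": 0,"rx": 0,"ry": 0,"rz": 0},{"dx": 0,"dy": 0,"dz": 0,"rx": 0,"ry": 0,"rz": 0},{"dx": 0,"dy": 0,"dz": 0,"rx": 0,"ry": 0,"rz": 0}]'

```text
time_s: 9.88
tool_pos: [0.5412, -0.0795, 0.2253]
orientation: [-2.348, -2.086, 0.0]
force: [0.1, 0.1, -3.1]
width: 0.149
finger_force: 30.0
```

Run:
```python
from h import *
o=manip.get_obs(); print({k:np.round(o[k],3) for k in("time_s","q","tool_pos","orientation","force","wrist_torque")})
a=vision.capture("wrist")[:,:,::-1]; b=vision.capture("side")[150:350,240:440,::-1]
cv2.imwrite("pics/w4.png",np.hstack([cv2.resize(a[100:310,130:430],(400,280)),cv2.resize(b,(280,280))]))
```

```text
{'time_s': np.float64(9.875), 'q': array([-0.415,  0.299,  0.594,  1.81 , -0.187,  1.09 ,  0.128]), 'tool_pos': array([ 0.541, -0.079,  0.225]), 'orientation': array([-2.348, -2.086,  0.   ]), 'force': array([ 0.095,  0.051, -3.146]), 'wrist_torque': array([-0.05 ,  0.054,  0.045])}
```

View pics/w4.png

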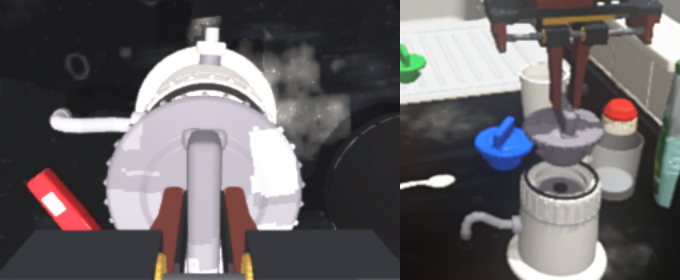

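apply_moves --increments '[{"dx": 0.03,"dy": -0.13,"dz": -0.9,"rx": 0,"ry": 0,"rz": 0},{"dx": 0,"dy": 0,"dz": -1,"rx": 0,"ry": 0,"rz": 0},{"dx": 0,"dy": 0,"dz": -1,"rx": 0,"ry": 0,"rz": 0},{"dx": 0,"dy": 0,"dz": -1,"rx": 0,"ry": 0,"rz": 0},{"dx": 0,"dy": 0,"dz": -0.3,"rx": 0,"ry": 0,"rz": 0},{"dx": 0,"dy": 0,"dz": 0,"rx": 0,"ry": 0,"rz": 0},{"dx": 0,"dy": 0,"dz": 0,"rx": 0,"ry": 0,"rz": 0}]'

```text
time_s: 10.85
tool_pos: [0.5418, -0.0821, 0.1837]
orientation: [2.35, 2.085, 0.0]
force: [-0.2, 1.1, -0.5]
width: 0.15
finger_force: 30.0
```

apply_moves --increments '[{"dx": 0,"dy": 0.1,"dz": -0.2,"rx": 0,"ry": 0,"rz": 0},{"dx": 0,"dy": 0,"dz": -0.2,"rx": 0,"ry": 0,"rz": 0},{"dx": 0,"dy": 0,"dz": -0.1,"rx": 0,"ry": 0,"rz": 0},{"dx": 0,"dy": 0,"dz": -0.1,"rx": 0,"ry": 0,"rz": 0},{"dx": 0,"dy": 0,"dz": 0,"rx": 0,"ry": 0,"rz": 0}]'

```text
time_s: 11.48
tool_pos: [0.5419, -0.0812, 0.1776]
orientation: [2.35, 2.084, 0.0]
force: [1.0, 1.1, 0.4]
width: 0.152
finger_force: 30.0
```

apply_moves --increments '[{"dx": 0,"dy": 0,"dz": -0.1,"rx": 0,"ry": 0,"rz": 0},{"dx": 0,"dy": 0,"dz": -0.1,"rx": 0,"ry": 0,"rz": 0},{"dx": 0,"dy": 0,"dz": 0,"rx": 0,"ry": 0,"rz": 0}]'

```text
time_s: 11.85
tool_pos: [0.5419, -0.0811, 0.1756]
orientation: [2.35, 2.084, 0.0]
force: [1.2, 0.6, 0.4]
width: 0.155
finger_force: 30.0
```

apply_moves --increments '[{"dx": 0,"dy": 0,"dz": -0.1,"rx": 0,"ry": 0,"rz": 0},{"dx": 0,"dy": 0,"dz": -0.1,"rx": 0,"ry": 0,"rz": 0},{"dx": 0,"dy": 0,"dz": 0,"rx": 0,"ry": 0,"rz": 0}]'

```text
time_s: 12.22
tool_pos: [0.5419, -0.0811, 0.1736]
orientation: [2.35, 2.084, 0.0]
force: [1.3, 0.0, 2.1]
width: 0.151
finger_force: 30.0
```

apply_moves --increments '[{"dx": 0,"dy": 0,"dz": -0.1,"rx": 0,"ry": 0,"rz": 0},{"dx": 0,"dy": 0,"dz": -0.1,"rx": 0,"ry": 0,"rz": 0},{"dx": 0,"dy": 0,"dz": -0.1,"rx": 0,"ry": 0,"rz": 0},{"dx": 0,"dy": 0,"dz": 0,"rx": 0,"ry": 0,"rz": 0}]'

```text
time_s: 12.72
tool_pos: [0.5418, -0.0811, 0.1706]
orientation: [2.35, 2.084, 0.0]
force: [0.8, 1.7, 3.5]
width: 0.149
finger_force: 30.0
```

Run:
```python
from h import *
o=manip.get_obs(); print({k:np.round(o[k],3) for k in("time_s","q","tool_pos","orientation","force","wrist_torque")})
a=vision.capture("wrist")[:,:,::-1]; b=vision.capture("side")[210:340,290:420,::-1]
cv2.imwrite("pics/w5.png",np.hstack([cv2.resize(a[100:310,130:430],(300,500)),cv2.resize(b,(500,500),interpolation=2)]))
```

```text
{'time_s': np.float64(12.725), 'q': array([-0.387,  0.362,  0.573,  1.872, -0.234,  0.974,  0.17 ]), 'tool_pos': array([ 0.542, -0.081,  0.171]), 'orientation': array([2.35 , 2.084, 0.   ]), 'force': array([0.77 , 1.743, 3.461]), 'wrist_torque': array([ 0.148, -0.234, -0.053])}
```

View pics/w5.png

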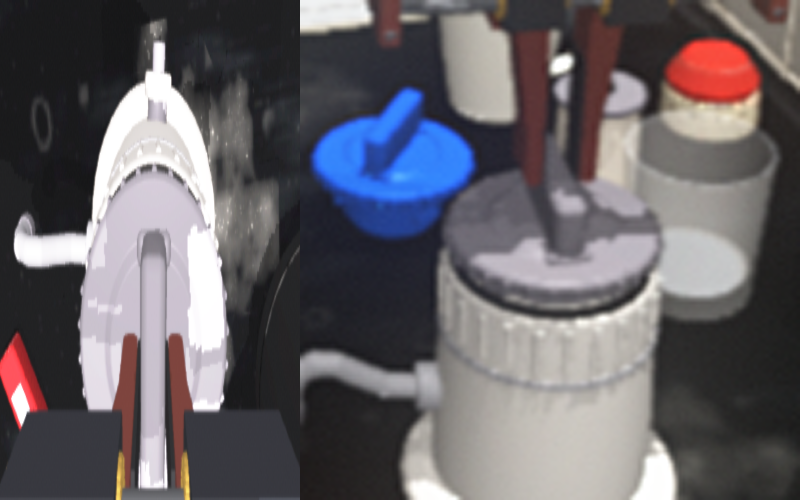

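The side view shows the cap level and centred, its flange just above the seal. It has gone straight into a thread start. I'll press it to the bottom of the drop, then check the play.

apply_moves --increments '[{"dx": 0,"dy": 0,"dz": -0.1,"rx": 0,"ry": 0,"rz": 0},{"dx": 0,"dy": 0,"dz": -0.1,"rx": 0,"ry": 0,"rz": 0},{"dx": 0,"dy": 0,"dz": 0,"rx": 0,"ry": 0,"rz": 0}]'

```text
time_s: 13.2
tool_pos: [0.5427, -0.081, 0.1695]
orientation: [2.349, 2.084, 0.003]
force: [0.9, 1.8, 10.8]
width: 0.152
finger_force: 30.0
```

apply_moves --increments '[{"dx": 0,"dy": 0,"dz": 0,"rx": 0,"ry": 0,"rz": -0.5},{"dx": 0,"dy": 0,"dz": 0,"rx": 0,"ry": 0,"rz": -0.5},{"dx": 0,"dy": 0,"dz": -0.025,"rx": 0,"ry": 0,"rz": -0.5},{"dx": 0,"dy": 0,"dz": -0.025,"rx": 0,"ry": 0,"rz": -0.5},{"dx": 0,"dy": 0,"dz": 0,"rx": 0,"ry": 0,"rz": 0}]'

```text
time_s: 13.82
tool_pos: [0.5427, -0.0813, 0.1688]
orientation: [2.555, 1.826, 0.002]
force: [2.5, 0.1, 8.1]
width: 0.149
finger_force: 30.0
```

```bash
cat > s.py <<'E'
from h import *
o=manip.get_obs(); M=R.from_rotvec(o["orientation"]).as_matrix()
print({k:np.round(o[k],3) for k in("time_s","q","tool_pos","force","wrist_torque")},"yaw",np.degrees(np.arctan2(M[1,0],M[0,0])),"tilt",np.degrees(np.arccos(-M[2,2])),"flange mm",(o["tool_pos"][2]-.0655+.034-.13)*1e3)
E
python3 s.py
```

```text
{'time_s': np.float64(13.825), 'q': array([-0.422,  0.372,  0.621,  1.876, -0.259,  0.972, -0.015]), 'tool_pos': array([ 0.543, -0.081,  0.169]), 'force': array([2.464, 0.118, 8.091]), 'wrist_torque': array([ 0.099, -0.328,  0.063])} yaw 71.11785986676144 tilt 0.11794351521049412 flange mm 7.296306262770197
```

apply_moves --increments '[{"dx": -0.03,"dy": 0,"dz": -0.03,"rx": 0,"ry": 0,"rz": -0.5},{"dx": 0,"dy": 0,"dz": -0.025,"rx": 0,"ry": 0,"rz": -0.5},{"dx": 0,"dy": 0,"dz": -0.025,"rx": 0,"ry": 0,"rz": -0.5},{"dx": 0,"dy": 0,"dz": -0.025,"rx": 0,"ry": 0,"rz": -0.5},{"dx": 0,"dy": 0,"dz": -0.025,"rx": 0,"ry": 0,"rz": -0.5},{"dx": 0,"dy": 0,"dz": -0.025,"rx": 0,"ry": 0,"rz": -0.5}]'

```text
time_s: 14.58
tool_pos: [0.5426, -0.0815, 0.1674]
orientation: [2.809, 1.403, 0.003]
force: [2.7, 1.3, 8.8]
width: 0.151
finger_force: 30.0
```

```bash
python3 s.py
```

```text
{'time_s': np.float64(14.575), 'q': array([-0.475,  0.388,  0.696,  1.881, -0.298,  0.975, -0.292]), 'tool_pos': array([ 0.543, -0.081,  0.167]), 'force': array([2.716, 1.253, 8.785]), 'wrist_torque': array([ 0.042, -0.445,  0.102])} yaw 53.0589274125035 tilt 0.15300756600315774 flange mm 5.896513959014249
```

apply_moves --increments '[{"dx": 0,"dy": 0,"dz": -0.05,"rx": 0,"ry": 0,"rz": -1},{"dx": 0,"dy": 0,"dz": -0.05,"rx": 0,"ry": 0,"rz": -1},{"dx": 0,"dy": 0,"dz": -0.05,"rx": 0,"ry": 0,"rz": -1},{"dx": 0,"dy": 0,"dz": -0.05,"rx": 0,"ry": 0,"rz": -1},{"dx": 0,"dy": 0,"dz": -0.05,"rx": 0,"ry": 0,"rz": -1},{"dx": 0,"dy": 0,"dz": -0.05,"rx": 0,"ry": 0,"rz": -1},{"dx": 0,"dy": 0,"dz": -0.05,"rx": 0,"ry": 0,"rz": -1},{"dx": 0,"dy": 0,"dz": 0,"rx": 0,"ry": 0,"rz": 0}]'

```text
time_s: 15.58
tool_pos: [0.5426, -0.0819, 0.1639]
orientation: [3.126, 0.302, 0.004]
force: [2.6, -1.0, 10.2]
width: 0.148
finger_force: 30.0
```

```bash
python3 s.py
```

```text
{'time_s': np.float64(15.575), 'q': array([-0.599,  0.444,  0.881,  1.891, -0.406,  0.993, -0.917]), 'tool_pos': array([ 0.543, -0.082,  0.164]), 'force': array([ 2.599, -0.988, 10.228]), 'wrist_torque': array([-0.146, -0.351,  0.049])} yaw 11.045399374243656 tilt 0.16057311816643138 flange mm 2.4038411248421543
```

apply_moves --increments '[{"dx": 0,"dy": 0,"dz": -0.025,"rx": 0,"ry": 0,"rz": -0.5},{"dx": 0,"dy": 0,"dz": -0.025,"rx": 0,"ry": 0,"rz": -0.5},{"dx": 0,"dy": 0,"dz": -0.025,"rx": 0,"ry": 0,"rz": -0.5},{"dx": 0,"dy": 0,"dz": -0.025,"rx": 0,"ry": 0,"rz": -0.5},{"dx": 0,"dy": 0,"dz": -0.025,"rx": 0,"ry": 0,"rz": -0.5},{"dx": 0,"dy": 0,"dz": 0,"rx": 0,"ry": 0,"rz": 0}]'

```text
time_s: 16.32
tool_pos: [0.5427, -0.0822, 0.1628]
orientation: [3.138, -0.107, 0.004]
force: [1.7, -1.5, 10.9]
width: 0.154
finger_force: 30.0
```

```bash
python3 s.py
```

```text
{'time_s': np.float64(16.325), 'q': array([-0.64 ,  0.471,  0.949,  1.894, -0.452,  1.004, -1.132]), 'tool_pos': array([ 0.543, -0.082,  0.163]), 'force': array([ 1.674, -1.537, 10.862]), 'wrist_torque': array([-0.263, -0.303,  0.101])} yaw -3.9196122367229194 tilt 0.18150618499356116 flange mm 1.3365762549314986
```

Flange at about 1.3 mm and touching the seal. I'll use smaller steps from here and watch the torque.

apply_moves --increments '[{"dx": 0,"dy": 0,"dz": -0.025,"rx": 0,"ry": 0,"rz": -0.5},{"dx": 0,"dy": 0,"dz": -0.025,"rx": 0,"ry": 0,"rz": -0.5},{"dx": 0,"dy": 0,"dz": 0,"rx": 0,"ry": 0,"rz": 0}]'

```text
time_s: 16.7
tool_pos: [0.5428, -0.0823, 0.1625]
orientation: [3.129, -0.271, 0.005]
force: [1.8, -1.0, 12.3]
width: 0.15
finger_force: 30.0
```

```bash
python3 s.py
```

```text
{'time_s': np.float64(16.7), 'q': array([-0.656,  0.483,  0.977,  1.895, -0.471,  1.01 , -1.218]), 'tool_pos': array([ 0.543, -0.082,  0.163]), 'force': array([ 1.82 , -0.998, 12.268]), 'wrist_torque': array([-0.186, -0.173,  0.098])} yaw -9.915251778889912 tilt 0.18541645178008814 flange mm 1.040640695128714
```

apply_moves --increments '[{"dx": 0,"dy": 0,"dz": -0.02,"rx": 0,"ry": 0,"rz": -0.5},{"dx": 0,"dy": 0,"dz": -0.02,"rx": 0,"ry": 0,"rz": -0.5},{"dx": 0,"dy": 0,"dz": 0,"rx": 0,"ry": 0,"rz": 0}]'

```text
time_s: 17.08
tool_pos: [0.5428, -0.0823, 0.1624]
orientation: [3.111, -0.435, 0.005]
force: [0.7, -0.7, 15.8]
width: 0.155
finger_force: 30.1
```

```bash
python3 s.py
```

```text
{'time_s': np.float64(17.075), 'q': array([-0.672,  0.496,  1.005,  1.896, -0.491,  1.017, -1.303]), 'tool_pos': array([ 0.543, -0.082,  0.162]), 'force': array([ 0.694, -0.685, 15.775]), 'wrist_torque': array([-0.031,  0.003,  0.205])} yaw -15.913038339342004 tilt 0.18525018967401205 flange mm 0.8553565190133339
```

apply_moves --increments '[{"dx": 0,"dy": 0,"dz": -0.01,"rx": 0,"ry": 0,"rz": -0.5},{"dx": 0,"dy": 0,"dz": -0.01,"rx": 0,"ry": 0,"rz": -0.5},{"dx": 0,"dy": 0,"dz": 0,"rx": 0,"ry": 0,"rz": 0}]'

```text
time_s: 17.45
tool_pos: [0.5427, -0.0823, 0.1622]
orientation: [3.084, -0.597, 0.005]
force: [0.8, -0.5, 15.2]
width: 0.153
finger_force: 30.2
```

```bash
python3 s.py
```

```text
{'time_s': np.float64(17.45), 'q': array([-0.688,  0.509,  1.033,  1.897, -0.511,  1.025, -1.387]), 'tool_pos': array([ 0.543, -0.082,  0.162]), 'force': array([ 0.769, -0.541, 15.247]), 'wrist_torque': array([-0.099,  0.024,  0.285])} yaw -21.900299450759388 tilt 0.18319764387686172 flange mm 0.6735689266746114
```

apply_moves --increments '[{"dx": 0,"dy": 0,"dz": -0.01,"rx": 0,"ry": 0,"rz": -0.5},{"dx": 0,"dy": 0,"dz": -0.01,"rx": 0,"ry": 0,"rz": -0.5},{"dx": 0,"dy": 0,"dz": 0,"rx": 0,"ry": 0,"rz": 0}]'

```text
time_s: 17.82
tool_pos: [0.5429, -0.0825, 0.1619]
orientation: [3.048, -0.757, 0.005]
force: [0.9, -1.4, 13.9]
width: 0.154
finger_force: 30.7
```

```bash
python3 s.py
```

```text
{'time_s': np.float64(17.825), 'q': array([-0.702,  0.523,  1.061,  1.898, -0.532,  1.033, -1.471]), 'tool_pos': array([ 0.543, -0.082,  0.162]), 'force': array([ 0.867, -1.415, 13.906]), 'wrist_torque': array([-0.272, -0.176,  0.455])} yaw -27.877229730344112 tilt 0.20556681511098934 flange mm 0.3888048187130344
```

Torque is 0.46 N m and the flange is still sinking. A little more.

apply_moves --increments '[{"dx": 0,"dy": 0,"dz": -0.01,"rx": 0,"ry": 0,"rz": -0.4},{"dx": 0,"dy": 0,"dz": 0,"rx": 0,"ry": 0,"rz": 0}]'

```text
time_s: 18.08
tool_pos: [0.5429, -0.0825, 0.1618]
orientation: [3.032, -0.82, 0.006]
force: [1.6, -2.0, 15.0]
width: 0.155
finger_force: 31.0
```

```bash
python3 s.py
```

```text
{'time_s': np.float64(18.075), 'q': array([-0.708,  0.529,  1.072,  1.898, -0.54 ,  1.036, -1.505]), 'tool_pos': array([ 0.543, -0.082,  0.162]), 'force': array([ 1.585, -2.015, 14.953]), 'wrist_torque': array([-0.329, -0.243,  0.539])} yaw -30.257618968731173 tilt 0.2141532431479097 flange mm 0.29129213592735126
```

apply_moves --increments '[{"dx": 0,"dy": 0,"dz": -0.005,"rx": 0,"ry": 0,"rz": -0.4},{"dx": 0,"dy": 0,"dz": 0,"rx": 0,"ry": 0,"rz": 0}]'

```text
time_s: 18.32
tool_pos: [0.543, -0.0825, 0.1617]
orientation: [3.014, -0.883, 0.006]
force: [2.6, -2.6, 12.6]
width: 0.151
finger_force: 31.5
```

```bash
python3 s.py
```

```text
{'time_s': np.float64(18.325), 'q': array([-0.714,  0.535,  1.083,  1.899, -0.548,  1.039, -1.538]), 'tool_pos': array([ 0.543, -0.082,  0.162]), 'force': array([ 2.599, -2.562, 12.615]), 'wrist_torque': array([-0.344, -0.364,  0.642])} yaw -32.64417816133177 tilt 0.22178809139330033 flange mm 0.1837401447734588
```

apply_moves --increments '[{"dx": 0,"dy": 0,"dz": 0,"rx": 0,"ry": 0,"rz": -0.4},{"dx": 0,"dy": 0,"dz": 0,"rx": 0,"ry": 0,"rz": 0}]'

```text
time_s: 18.58
tool_pos: [0.543, -0.0825, 0.1616]
orientation: [2.995, -0.945, 0.006]
force: [2.7, -2.0, 11.2]
width: 0.153
finger_force: 32.1
```

```bash
python3 s.py
python3 - <<'E'
from h import *
b=vision.capture("side")[210:340,290:420,::-1]; a=vision.capture("wrist")[100:310,130:430,::-1]
cv2.imwrite("pics/w6.png",np.hstack([cv2.resize(a,(300,400)),cv2.resize(b,(400,400),interpolation=2)]))
E
```

```text
{'time_s': np.float64(18.575), 'q': array([-0.719,  0.541,  1.094,  1.899, -0.557,  1.043, -1.572]), 'tool_pos': array([ 0.543, -0.082,  0.162]), 'force': array([ 2.727, -1.986, 11.182]), 'wrist_torque': array([-0.393, -0.532,  0.675])} yaw -35.03873900144875 tilt 0.23096097466782534 flange mm 0.11042317068238328
```

View pics/w6.png

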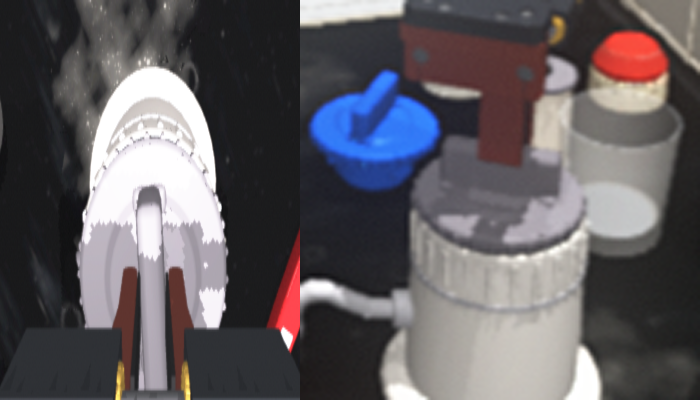

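The seal gap has closed and the bar is still square in the pads. One more small nip should bring it to snug.

apply_moves --increments '[{"dx": 0,"dy": 0,"dz": 0,"rx": 0,"ry": 0,"rz": -0.4},{"dx": 0,"dy": 0,"dz": 0,"rx": 0,"ry": 0,"rz": 0}]'

```text
time_s: 18.92
tool_pos: [0.5426, -0.0823, 0.1616]
orientation: [2.975, -1.008, 0.004]
force: [1.2, -1.7, 13.1]
width: 0.157
finger_force: 31.7
```

```bash
python3 s.py
```

```text
{'time_s': np.float64(18.925), 'q': array([-0.725,  0.547,  1.105,  1.899, -0.565,  1.048, -1.605]), 'tool_pos': array([ 0.543, -0.082,  0.162]), 'force': array([ 1.178, -1.658, 13.142]), 'wrist_torque': array([-0.166, -0.061,  0.61 ])} yaw -37.447164122657114 tilt 0.16682108289000452 flange mm 0.07535340970982185
```

apply_moves --increments '[{"dx": 0,"dy": 0,"dz": 0.08,"rx": 0,"ry": 0,"rz": 0},{"dx": 0,"dy": 0,"dz": 0.07,"rx": 0,"ry": 0,"rz": 0}]'

```text
time_s: 19.18
tool_pos: [0.5424, -0.0822, 0.162]
orientation: [2.974, -1.007, 0.004]
force: [6.8, -4.1, -3.7]
width: 0.153
finger_force: 31.7
```

apply_moves --increments '[{"dx": 0,"dy": 0,"dz": 0,"rx": 0,"ry": 0,"rz": 0},{"dx": 0,"dy": 0,"dz": 0,"rx": 0,"ry": 0,"rz": 0},{"dx": 0,"dy": 0,"dz": 0,"rx": 0,"ry": 0,"rz": 0},{"dx": 0,"dy": 0,"dz": 0,"rx": 0,"ry": 0,"rz": 0},{"dx": 0,"dy": 0,"dz": 0,"rx": 0,"ry": 0,"rz": 0}]' --grip 5

```text
time_s: 19.8
tool_pos: [0.5414, -0.0811, 0.1618]
orientation: [-2.975, 1.009, 0.0]
force: [-0.3, -0.1, 0.0]
width: 0.571
finger_force: 0.0
```

```bash
python3 s.py
```

```text
{'time_s': np.float64(19.8), 'q': array([-0.727,  0.546,  1.105,  1.9  , -0.564,  1.051, -1.607]), 'tool_pos': array([ 0.541, -0.081,  0.162]), 'force': array([-0.262, -0.116,  0.033]), 'wrist_torque': array([0.086, 0.108, 0.004])} yaw -37.457728892518055 tilt 0.013636072998992492 flange mm 0.2569898438046503
```

Released cleanly. I'll regrip fresh in case the pads slipped on the last nip, and check that it is snug.

apply_moves --increments '[{"dx": 0,"dy": 0,"dz": 0,"rx": 0,"ry": 0,"rz": 0},{"dx": 0,"dy": 0,"dz": 0,"rx": 0,"ry": 0,"rz": 0},{"dx": 0,"dy": 0,"dz": 0,"rx": 0,"ry": 0,"rz": 0},{"dx": 0,"dy": 0,"dz": 0,"rx": 0,"ry": 0,"rz": 0},{"dx": 0,"dy": 0,"dz": 0,"rx": 0,"ry": 0,"rz": 0},{"dx": 0,"dy": 0,"dz": 0,"rx": 0,"ry": 0,"rz": 0}]' --grip 0

```text
time_s: 20.55
tool_pos: [0.5412, -0.0814, 0.1618]
orientation: [2.975, -1.008, -0.0]
force: [-2.2, -1.9, 0.9]
width: 0.159
finger_force: 29.5
```

```bash
python3 s.py
```

```text
{'time_s': np.float64(20.55), 'q': array([-0.726,  0.546,  1.105,  1.9  , -0.564,  1.051, -1.607]), 'tool_pos': array([ 0.541, -0.081,  0.162]), 'force': array([-2.172, -1.919,  0.886]), 'wrist_torque': array([-0.351,  0.48 ,  0.336])} yaw -37.45262825589553 tilt 0.033632385386905835 flange mm 0.2860644498559606
```

apply_moves --increments '[{"dx": 0,"dy": 0,"dz": -0.05,"rx": 0,"ry": 0,"rz": -0.3},{"dx": 0,"dy": 0,"dz": -0.03,"rx": 0,"ry": 0,"rz": -0.2},{"dx": 0,"dy": 0,"dz": 0,"rx": 0,"ry": 0,"rz": 0}]'

```text
time_s: 20.92
tool_pos: [0.5414, -0.0814, 0.1616]
orientation: [2.947, -1.088, -0.0]
force: [-4.0, -1.2, 8.4]
width: 0.166
finger_force: 31.2
```

```bash
python3 s.py
```

```text
{'time_s': np.float64(20.925), 'q': array([-0.733,  0.554,  1.119,  1.901, -0.575,  1.056, -1.649]), 'tool_pos': array([ 0.541, -0.081,  0.162]), 'force': array([-4.006, -1.22 ,  8.438]), 'wrist_torque': array([-0.213,  1.145,  0.575])} yaw -40.524357586115244 tilt 0.007879212080981355 flange mm 0.10735740267509009
```

apply_moves --increments '[{"dx": 0,"dy": 0,"dz": 0.08,"rx": 0,"ry": 0,"rz": 0.3},{"dx": 0,"dy": 0,"dz": 0,"rx": 0,"ry": 0,"rz": 0.2}]'

```text
time_s: 21.18
tool_pos: [0.5413, -0.0814, 0.1618]
orientation: [2.975, -1.008, -0.0]
force: [-2.2, -2.9, 1.7]
width: 0.158
finger_force: 29.4
```

apply_moves --increments '[{"dx": 0,"dy": 0,"dz": 0,"rx": 0,"ry": 0,"rz": 0},{"dx": 0,"dy": 0,"dz": 0,"rx": 0,"ry": 0,"rz": 0},{"dx": 0,"dy": 0,"dz": 0,"rx": 0,"ry": 0,"rz": 0},{"dx": 0,"dy": 0,"dz": 0.5,"rx": 0,"ry": 0,"rz": 0},{"dx": 0,"dy": 0,"dz": 2.5,"rx": 0,"ry": 0,"rz": 0},{"dx": 0,"dy": 0,"dz": 3.5,"rx": 0,"ry": 0,"rz": 0},{"dx": 0,"dy": 0,"dz": 3.5,"rx": 0,"ry": 0,"rz": 0},{"dx": 0,"dy": 0,"dz": 2.5,"rx": 0,"ry": 0,"rz": 0},{"dx": 0,"dy": 0,"dz": 0,"rx": 0,"ry": 0,"rz": 0},{"dx": 0,"dy": 0,"dz": 0,"rx": 0,"ry": 0,"rz": 0},{"dx": 0,"dy": 0,"dz": 0,"rx": 0,"ry": 0,"rz": 0}]' --grip 8.7

```text
time_s: 22.55
tool_pos: [0.541, -0.0809, 0.2859]
orientation: [2.975, -1.009, -0.002]
force: [-0.1, 0.1, -0.4]
width: 0.993
finger_force: 0.0
```

```bash
python3 s.py
python3 - <<'E'
from h import *
o=manip.get_obs(); a=vision.capture("wrist")[:,:,::-1]; cv2.imwrite("pics/w7.png",a); np.save("o7.npy",o,allow_pickle=True)
u=proj("wrist",[.5415,-.0805,.17],o)[0].astype(int); x0,y0=u-[75,60]; print(x0,y0)
cv2.imwrite("pics/c7.png",cv2.resize(a[y0:y0+120,x0:x0+150],None,fx=5,fy=5,interpolation=2))
E
```

```text
{'time_s': np.float64(22.55), 'q': array([-0.841,  0.423,  1.244,  1.744, -0.417,  1.281, -1.724]), 'tool_pos': array([ 0.541, -0.081,  0.286]), 'force': array([-0.14 ,  0.135, -0.384]), 'wrist_torque': array([0.013, 0.181, 0.033])} yaw -37.45909352922238 tilt 0.0824234696593017 flange mm 124.4153040993612
206 145
```

View pics/c7.png

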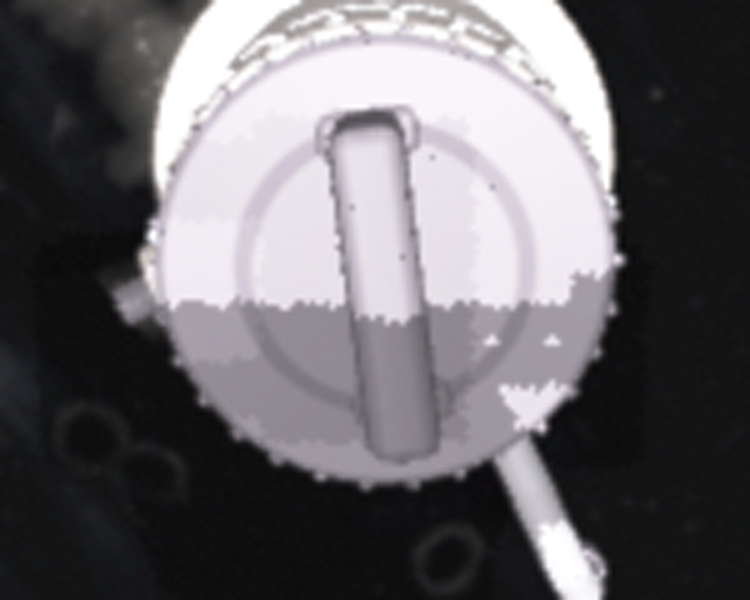

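The close view shows the cap level and centred on the rim, with no seal ring visible. The bar lies at about -32°, so it has turned roughly 115° clockwise, which matches home. The gripper is clear, so I'm handing in.

```bash
python3 -c "
from cell import manip; print(manip.job_done())"
```

```text
the job is handed in; nothing more can be done
None
```

The grey cap is screwed down on the filter and released, and the job is handed in (the hand-in returned no verdict). It dropped straight into a thread start, so no backing off was needed. It then ran about 115° clockwise to about 0.1 mm above the rim by arm height; torque peaked at 0.68 N m, just under the 0.7 snug mark, because the pads began to slip there.

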